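Complete the tone row of tesserae jars

TASK

Make up the tone row for the mosaic: the palest (ivory) and the darkest (black) jar already stand at the two ends of the wooden rail. Set the other four jars upright on the four empty rubber pads between them, one jar wholly on each pad, so that the row darkens step by step from the ivory end to the black end. Set them down without dropping them, and leave the two end jars where they stand.

Things in the scene. Friction and masses are not known exactly. Their poses are not given: they have to be found in the camera images.
- jar_ivory: straight-sided closed round jar, 50 mm diameter, 66 mm tall (68 with the four flat sample tesserae on its blue-grey screw lid), about 0.18 kg, rigid; may be gripped across any diameter. Contents and lid tesserae are ivory, the palest of the six shades. Already stands on the pad at one end of the rail (either end); stays there. Origin: centre of its underside, z up; its yaw means nothing
- jar_sand: straight-sided closed round jar, 50 mm diameter, 66 mm tall (68 with the four flat sample tesserae on its blue-grey screw lid), about 0.18 kg, rigid; may be gripped across any diameter. Contents and lid tesserae are pale sand, second palest. Starts standing loose on the bench (z = 0). Origin: centre of its underside, z up; its yaw means nothing
- jar_ochre: straight-sided closed round jar, 50 mm diameter, 66 mm tall (68 with the four flat sample tesserae on its blue-grey screw lid), about 0.18 kg, rigid; may be gripped across any diameter. Contents and lid tesserae are ochre (golden mid-brown), third palest. Starts standing loose on the bench (z = 0). Origin: centre of its underside, z up; its yaw means nothing
- jar_brown: straight-sided closed round jar, 50 mm diameter, 66 mm tall (68 with the four flat sample tesserae on its blue-grey screw lid), about 0.18 kg, rigid; may be gripped across any diameter. Contents and lid tesserae are chestnut brown, third darkest. Starts standing loose on the bench (z = 0). Origin: centre of its underside, z up; its yaw means nothing
- jar_umber: straight-sided closed round jar, 50 mm diameter, 66 mm tall (68 with the four flat sample tesserae on its blue-grey screw lid), about 0.18 kg, rigid; may be gripped across any diameter. Contents and lid tesserae are dark umber brown, second darkest. Starts standing loose on the bench (z = 0). Origin: centre of its underside, z up; its yaw means nothing
- jar_black: straight-sided closed round jar, 50 mm diameter, 66 mm tall (68 with the four flat sample tesserae on its blue-grey screw lid), about 0.18 kg, rigid; may be gripped across any diameter. Contents and lid tesserae are black, the darkest of the six shades. Already stands on the pad at the other end of the rail; stays there. Origin: centre of its underside, z up; its yaw means nothing
- pad_1: round black rubber pad, 74 mm wide, 3 mm thick, the leftmost (+y) of the four empty pads on the fixed plywood rail: six pads in line, 80 mm apart, the end ones taken by the ivory and black jars. Origin: centre of its underside, 18 mm above the bench (pad top at 21 mm); y along the rail, x across it. A batten 48 to 60 mm behind the line of pads (+x) stands 20 mm above the board (to 38 mm)
- pad_2: round black rubber pad, 74 mm wide, 3 mm thick, the second from the left of the four empty pads on the fixed plywood rail: six pads in line, 80 mm apart, the end ones taken by the ivory and black jars. Origin: centre of its underside, 18 mm above the bench (pad top at 21 mm); y along the rail, x across it. A batten 48 to 60 mm behind the line of pads (+x) stands 20 mm above the board (to 38 mm)
- pad_3: round black rubber pad, 74 mm wide, 3 mm thick, the third from the left of the four empty pads on the fixed plywood rail: six pads in line, 80 mm apart, the end ones taken by the ivory and black jars. Origin: centre of its underside, 18 mm above the bench (pad top at 21 mm); y along the rail, x across it. A batten 48 to 60 mm behind the line of pads (+x) stands 20 mm above the board (to 38 mm)
- pad_4: round black rubber pad, 74 mm wide, 3 mm thick, the rightmost (-y) of the four empty pads on the fixed plywood rail: six pads in line, 80 mm apart, the end ones taken by the ivory and black jars. Origin: centre of its underside, 18 mm above the bench (pad top at 21 mm); y along the rail, x across it. A batten 48 to 60 mm behind the line of pads (+x) stands 20 mm above the board (to 38 mm)

How it is judged:
By the outcome, as a careful person would: the job done as asked, in the order asked, and still so for the second after the job is handed in, with the robot touching nothing.
It also fails if it takes over 99 s, if anything falls off the work surface, if the arm or the gripper's body presses on something with over 40 N, if the wrist force passes 120 N, or if a joint passes its speed limit or range.

ROBOT

A 6-joint arm with a two-finger parallel gripper is mounted at the origin on the work surface. World frame = base frame: x ahead of the robot, y to its left, z up, the work surface at z = 0. Lengths are in m, angles in degrees, forces in N, time in s.
With the tool pointing down it reaches from about 0.3 to 0.75 m from the base axis. Payload 8.5 kg.
Tool frame: the origin (TCP) lies on the centre line of the jaws, within the pads' length; the fingertips stand 14 mm ahead of it and the grasp point (between the pads) lies 5 mm behind it; z points along the fingers, x is the direction in which the jaws open and shut, and the axes are right-handed (so a half turn about z gives the same grasp; the last joint's range is limited). The gripper opens to 85 mm and grips with 20 to 120 N. Pads are 22 mm wide; open, the fingers measure 114 mm over their backs; the gripper's body (76 mm by 85 mm) begins 54 mm behind the grasp point. The pads swing forward as they close: fully open they stand 13 mm farther back than shut.
Start: joints at [51.664, 21.807, 74.336, -0, 83.858, -12.336], TCP at [0.241, 0.494, 0.245] pointing down, gripper open.
Joint ranges: [-178.18, 178.18], [-50.72, 133.34], [12.68, 142.11], [-81.47, 261.47], [9.98, 163.14], [-165.26, 165.26]. Speed limits (degrees/s): [136.94, 136.94, 180, 180, 180, 180].

INTERFACE

Orientations are given as a 3x3 rotation matrix whose columns are the frame's x, y, z axes.
In Python, from rig import * gives the robot as it stands.
- The arm moves only by the shell command python3 -m crank 'ROWS' [FORCE]. ROWS is JSON, one flat list of numbers, 7 for each row, row after row: the turn, a rotation vector about the world's x, y, z in rad, then the shift along the world's x, y, z in m, then the opening in per cent of the stroke, from 0 (shut) to 100 (fully open). A call has 1 to 20 rows; each row shifts and turns the commanded pose from where the row before left it; what a row does not reach is not made up. A row lasts 1/10 s, in which the tool goes at most 50 mm and 8.59 degrees, less where a joint would pass 70% of its speed; a pose out of reach is approached as far as the arm can. A call is refused whole if a number of a shift passes 0.05 or a number of a turn 0.15, either way. A call with a gripper value outside its range is refused whole. The fingers move at their own pace and stop on an object; FORCE is the grip in N (left out, the last holds). Time passes only in rows, so rows that do not move let the fingers close. It gives the time, the measured TCP pose, the force and the opening at its end, in the units of the state.
- observe(): the state, without advancing time (a new reading comes with each control period).
- get_image(name): name is "scene" or "top"; returns a dict with "frame" (400x640x3 uint8, red, green, blue), "fov_y" (degrees; the focal length in pixels is half the picture's height over the tangent of half this angle, whatever the lens; pixels are square), "cx", "cy" (the principal point, pixels), "k1" (the pictures are not rectified: a ray, as slopes to the right and down, at radius r is drawn at 1 + k1 r^2 times it, then the intrinsics apply), "world_to_cam" (4x4, takes a point from world to camera coordinates). Camera axes: x right, y up, looking along -z (the intrinsics and any distortion apply to the point x, -y, -z); pixel columns grow to the right and rows downward; lengths in m; the calibration is good to about 2 mm. A picture is of the moment at which its call begins. There is no depth.
- close_job(): hands the job in, once; it reports no verdict.
The state is a dict: "time_s": time; "q": joint angles; "qvel": joint speeds; "joint_efforts": joint torques, N m; "position": TCP position; "tool_rot": TCP orientation; "ft_force": force on the tool from outside, world axes, zero at the start; "wrist_torque": the same for the moment, N m; "grip_width": finger opening in m.
Only numpy, scipy, OpenCV 4.12 (cv2) and the standard library are available. Lean on these libraries where they do the work, as an engineer would, in place of code of your own. Each camera call takes 0.05 s, during which the arm holds its last target. There are 200 camera calls.

## Working session

There is one attempt and no reset: what is moved stays moved. The work goes in short steps, Python scripts to look and compute and a shell command to move; the robot and the scene stay as the last step left them, time stands still between calls to the robot, and variables do not carry over. Pictures are saved under pics/ and viewed, about 12 in all and at most 16, crops included, and the job is handed in when it is done.

```bash
ls; mkdir -p pics
cat > h.py <<'E'
from rig import *
import numpy as np, cv2
def proj(im,P):
    P=np.atleast_2d(P).astype(float); M=np.array(im["world_to_cam"]); c=P@M[:3,:3].T+M[:3,3]
    s=np.c_[c[:,0],-c[:,1]]/-c[:,2:3]; s=s*(1+im["k1"]*(s**2).sum(1,keepdims=True))
    f=im["frame"].shape[0]/2/np.tan(np.radians(im["fov_y"]/2))
    return s*f+[im["cx"],im["cy"]]
def ray(im,uv,z):
    f=im["frame"].shape[0]/2/np.tan(np.radians(im["fov_y"]/2))
    K=np.array([[f,0,im["cx"]],[0,f,im["cy"]],[0,0,1.]])
    s=cv2.undistortPoints(np.array(uv,float).reshape(-1,1,2),K,np.array([im["k1"],0,0,0.])).reshape(-1,2)
    M=np.array(im["world_to_cam"]); R,t=M[:3,:3],M[:3,3]; C=-R.T@t
    d=np.c_[s[:,0],-s[:,1],-np.ones(len(s))]@R
    return C+d*((z-C[2])/d[:,2])[:,None]
def save(im,n,box=None,k=1):
    a=im["frame"][:,:,::-1]
    if box: a=a[box[1]:box[3],box[0]:box[2]]
    cv2.imwrite("pics/"+n,cv2.resize(a,None,fx=k,fy=k,interpolation=cv2.INTER_CUBIC))
E
python3 - <<'E'
from h import *
for n in("top","scene"):
    im=get_image(n); save(im,n+"1.png",k=1.25); M=np.array(im["world_to_cam"]); print(n,im["fov_y"],im["cx"],im["cy"],im["k1"],(-M[:3,:3].T@M[:3,3]).round(3),M[:3,:3].round(2).tolist())
    np.save(n+".npy",im,allow_pickle=True)
print(observe())
E
```

```text
pics
top 43.217299002425634 320.4860621320036 204.73883161862778 -0.01071599385653165 [ 3.180e-01 -1.000e-03  1.129e+00] [[0.11, -0.99, 0.0], [0.97, 0.11, 0.23], [-0.22, -0.02, 0.97]]
scene 45.62397644102657 325.249654540537 198.85596191234671 -0.03168415104955153 [1.324 0.045 1.153] [[-0.06, 1.0, -0.0], [-0.81, -0.05, 0.58], [0.58, 0.04, 0.81]]
{'time_s': 0.1, 'q': array([ 5.16623895e+01,  2.18364770e+01,  7.43799065e+01, -1.19311513e-03,
        8.38586283e+01, -1.23376250e+01]), 'qvel': array([-0.08174112, -0.17295357, -0.20702952,  0.02861184,  0.05562017,
        0.00433015]), 'joint_efforts': array([ 3.79822493e-03, -4.49220085e+01, -2.31655884e+01, -2.12886125e-04,
        3.71686940e-03, -2.17302409e-05]), 'position': array([0.24096601, 0.49412261, 0.2447826 ]), 'tool_rot': array([[ 4.38368394e-01,  8.98795036e-01, -7.95850093e-04],
       [ 8.98794473e-01, -4.38369040e-01, -1.03974028e-03],
       [-1.28338945e-03, -2.59516386e-04, -9.99999143e-01]]), 'ft_force': array([ 0.12567262,  0.44397494, -0.58404595]), 'wrist_torque': array([ 0.04050762, -0.03127869, -0.0073941 ]), 'grip_width': 0.0859067847473408}
```

View pics/top1.png

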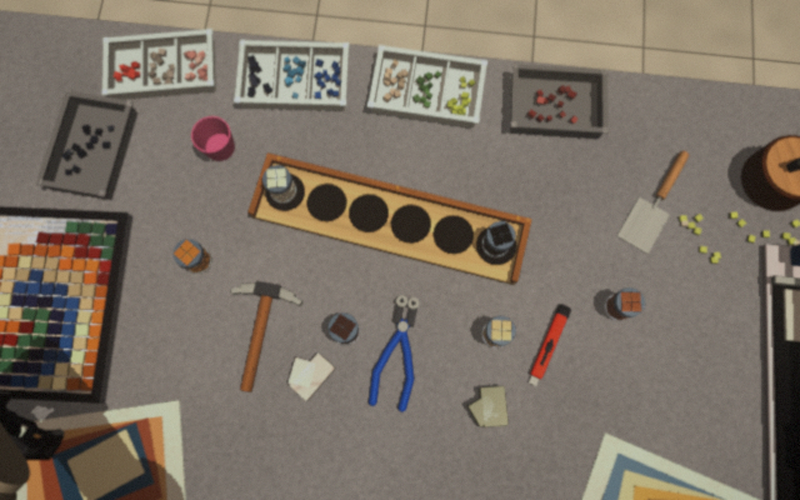

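View pics/scene1.png

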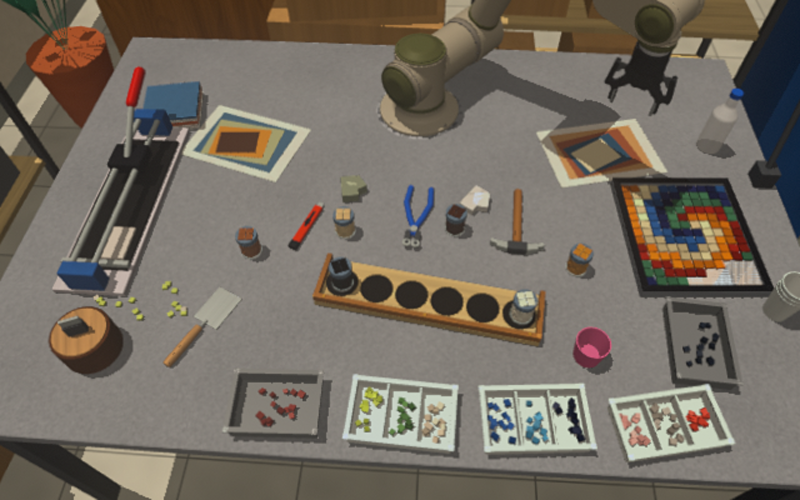

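The top view shows ivory at the left (+y) end of the rail at (278,180) and black at the right at (499,236). The loose jars are ochre (188,253), umber (342,327), sand (500,331) and brown (628,303). From ivory to black, the pads take sand, ochre, brown and umber.

Run:
```python
from h import *
T=np.load("top.npy",allow_pickle=True).item();S=np.load("scene.npy",allow_pickle=True).item()
L=["ochre","umber","sand","brown","ivory","black"]
t=np.array([[188,253],[342,327],[500,331],[628,303],[277,180],[499,236]])/1.25
s=np.array([[580,250],[457,212],[344,214],[247,235],[524,297],[340,265]])/1.25
z=np.array([.068]*4+[.089]*2)
for i,n in enumerate(L): print(n,ray(T,[t[i]],z[i])[0].round(4),ray(S,[s[i]],z[i])[0].round(4))
# pads: dark blobs
for nm,im,pp in(("T",T,[[327,202],[369,213],[411,223],[453,235]]),("S",S,[[483,306],[447,301],[411,295],[376,289]])):
    g=im["frame"].max(2); m=(g<45).astype(np.uint8)
    n,lab,st,ce=cv2.connectedComponentsWithStats(m)
    for p in np.array(pp)/1.25:
        l=lab[int(p[1]),int(p[0])]; print(nm,st[l],ray(im,[ce[l]],.021)[0].round(4) if l else g[int(p[1]),int(p[0])])
a=cv2.hconcat([cv2.resize(T["frame"][100:290,130:530,::-1],None,fx=2,fy=2,interpolation=cv2.INTER_CUBIC)])
cv2.imwrite("pics/c.png",a)
```

```text
ochre [0.5281 0.3892 0.068 ] [0.5276 0.3871 0.068 ]
umber [0.4302 0.108  0.068 ] [0.4342 0.1096 0.068 ]
sand [ 0.4524 -0.1568  0.068 ] [ 0.4561 -0.1549  0.068 ]
brown [ 0.5235 -0.37    0.068 ] [ 0.5305 -0.3694  0.068 ]
ivory [0.6695 0.2515 0.089 ] [0.6713 0.2503 0.089 ]
black [ 0.6111 -0.1402  0.089 ] [ 0.6141 -0.1425  0.089 ]
T [247 149  29  27 519] [0.6597 0.1707 0.021 ]
T [280 157  29  28 535] [0.6474 0.0926 0.021 ]
T [     0      0    640    400 244016] 45
T [348 174  30  28 606] [ 0.6246 -0.0659  0.021 ]
S [     0      0    640    400 243904] 45
S [     0      0    640    400 243904] 45
S [     0      0    640    400 243904] 47
S [     0      0    640    400 243904] 45
```

View pics/c.png

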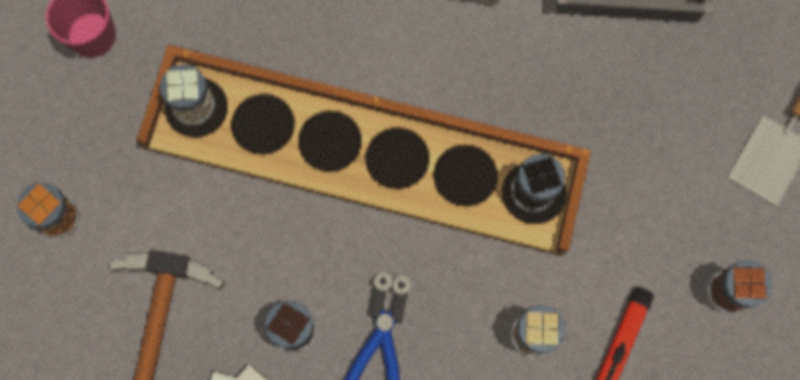

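The crop gives clear lids (ochre 40,205; umber 290,323; sand 543,328; brown 748,284) and four dark pads. I'll refine these in both views.

Run:
```python
from h import *
T=np.load("top.npy",allow_pickle=True).item();S=np.load("scene.npy",allow_pickle=True).item()
for nm,im,pp in(("T",T,[[327,202],[369,213],[411,223],[453,235]]),("S",S,[[483,306],[447,301],[411,295],[376,289]])):
    g=im["frame"].max(2); m=(g<80).astype(np.uint8)
    n,lab,st,ce=cv2.connectedComponentsWithStats(m)
    for p in np.array(pp)/1.25:
        l=lab[int(p[1]),int(p[0])]; print(nm,st[l],ray(im,[ce[l]],.021)[0].round(4))
c=np.array([[40.5,205.5],[290,323.5],[543,328],[748.5,284],[183,85],[542,177]])/2+[130,100]-.25
print(ray(T,c[:4],.068).round(4),ray(T,c[4:],.089).round(4))
cv2.imwrite("pics/d.png",cv2.resize(S["frame"][155:280,180:490,::-1],None,fx=2.5,fy=2.5,interpolation=cv2.INTER_CUBIC))
```

```text
T [246 148  31  29 702] [0.6597 0.1714 0.021 ]
T [280 156  30  29 703] [0.6482 0.0924 0.021 ]
T [313 164  31  30 722] [0.6363 0.0136 0.021 ]
T [347 173  32  30 736] [ 0.6245 -0.0659  0.021 ]
S [373 235  26  23 460] [0.6615 0.1704 0.021 ]
S [345 230  25  22 440] [0.6495 0.0916 0.021 ]
S [317 225  25  22 436] [0.6378 0.0128 0.021 ]
S [288 220  26  22 433] [ 0.6261 -0.0664  0.021 ]
[[ 0.5277  0.3901  0.068 ]
 [ 0.4307  0.1056  0.068 ]
 [ 0.4549 -0.1593  0.068 ]
 [ 0.5252 -0.3734  0.068 ]] [[ 0.6734  0.2528  0.089 ]
 [ 0.6127 -0.1434  0.089 ]]
```

View pics/d.png

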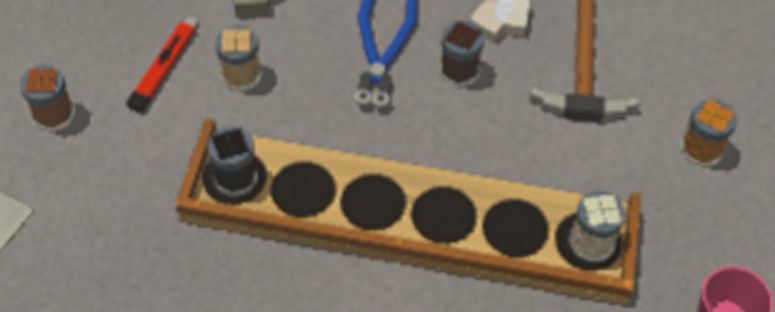

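Run:
```python
from h import *
S=np.load("scene.npy",allow_pickle=True).item()
c=np.array([[714,116],[462,37],[237,40],[42,79]])/2.5+[180,155]-.3
s=ray(S,c,.068);print(s.round(4))
t=np.array([[.5277,.3901],[.4307,.1056],[.4549,-.1593],[.5252,-.3734]]);print(((s[:,:2]+t)/2).round(4))
```

```text
[[ 0.5312  0.3903  0.068 ]
 [ 0.4341  0.1064  0.068 ]
 [ 0.4543 -0.1571  0.068 ]
 [ 0.5247 -0.3739  0.068 ]]
[[ 0.5295  0.3902]
 [ 0.4324  0.106 ]
 [ 0.4546 -0.1582]
 [ 0.5249 -0.3736]]
```

```bash
python3 -m crank '[0,0,-0.14,0.01,-0.03,0,100, 0,0,-0.14,0.02,-0.04,0,100, 0,0,-0.14,0.02,-0.04,0,100, 0,0,-0.14,0.02,-0.04,0,100, 0,0,-0.14,0.02,-0.04,0,100, 0,0,-0.14,0.02,-0.04,0,100, 0,0,-0.14,0.02,-0.04,0,100, 0,0,-0.14,0.02,-0.04,0,100, 0,0,-0.14,0.02,-0.04,0,100, 0,0,0,0.02,-0.04,0,100, 0,0,0,0.01,-0.04,0,100, 0,0,0,0,-0.04,0,100, 0,0,0,0,-0.04,0,100, 0,0,0,0.01,-0.04,0,100, 0,0,0,0,-0.04,0,100, 0,0,0,0,-0.02,0,100, 0,0,0,0,0,0,100, 0,0,0,0,0,0,100]' 40
```

```text
time_s: 1.9
position: [0.4509, -0.1154, 0.2451]
tool_rot: [[0.99, -0.143, -0.001], [-0.143, -0.99, 0.001], [-0.001, -0.001, -1.0]]
ft_force: [0.1, 1.1, -1.0]
grip_width: 0.0853
```

```bash
python3 -m crank '[0,0,0,0.004,-0.023,0,100, 0,0,0,0,-0.02,-0.02,100, 0,0,0,0,0,-0.04,100, 0,0,0,0,0,-0.04,100, 0,0,0,0,0,-0.03,100, 0,0,0,0,0,-0.03,100, 0,0,0,0,0,-0.025,100, 0,0,0,0,0,-0.02,100, 0,0,0,0,0,0,100, 0,0,0,0,0,0,100]'
python3 - <<'E'
from h import *
im=get_image("top"); save(im,"e.png",(340,220,470,310),5)
im=get_image("scene"); save(im,"f.png",(220,130,350,220),5)
E
```

```text
time_s: 2.9
position: [0.4554, -0.1579, 0.0409]
tool_rot: [[0.99, -0.141, 0.0], [-0.141, -0.99, 0.0], [0.0, -0.0, -1.0]]
ft_force: [0.3, 0.8, 1.2]
grip_width: 0.0856
```

View pics/f.png

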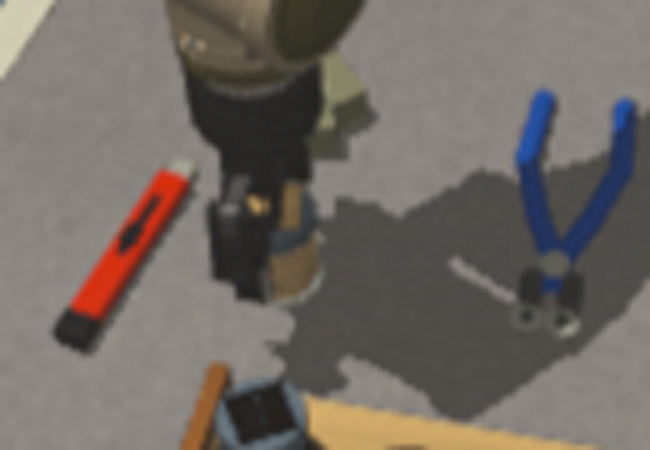

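The front finger looks left of the jar centre (about 240 against 282), so I'll compare it with the projected fingertip.

Run:
```python
from h import *
for n,b in(("scene",(220,130)),("top",(340,220))):
    im=get_image(n);o=observe();p=o["position"];R=o["tool_rot"]
    P=[p+R[:,0]*.05+R[:,2]*.014,p+R[:,0]*.057+R[:,2]*.0,p-R[:,0]*.057,[.4546,-.1582,0],[.4546,-.1582,.066]]
    print(n,((proj(im,P)-b)*5).round().tolist())
```

```text
scene [[253.0, 313.0], [248.0, 309.0], [298.0, 161.0], [280.0, 274.0], [271.0, 206.0]]
top [[315.0, 117.0], [323.0, 97.0], [266.0, 354.0], [280.0, 236.0], [303.0, 220.0]]
```

View pics/e.png

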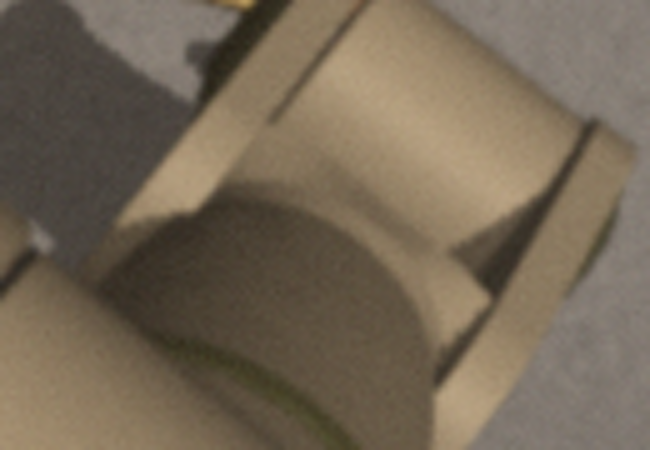

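The projected fingertip (253,313) matches the picture (about 248,297) and the jar centre agrees with my measurement, so the grasp is aligned. Closing and lifting.

```bash
python3 -m crank '[0,0,0,0,0,0,0, 0,0,0,0,0,0,0, 0,0,0,0,0,0,0, 0,0,0,0,0,0,0, 0,0,0,0,0,0,0, 0,0,0,0,0,0,0, 0,0,0,0,0,0,0, 0,0,0,0,0,0,0, 0,0,0,0,0,0,0, 0,0,0,0,0,0,0, 0,0,0,0,0,0.01,0, 0,0,0,0,0,0.02,0, 0,0,0,0,0,0.03,0, 0,0,0,0,0,0.03,0, 0,0,0,0,0,0.02,0, 0,0,0,0,0,0.01,0, 0,0,0,0,0,0,0]' 40
```

```text
time_s: 4.8
position: [0.4553, -0.1588, 0.1613]
tool_rot: [[0.99, -0.142, 0.002], [-0.142, -0.99, -0.001], [0.002, 0.001, -1.0]]
ft_force: [-0.4, 0.3, -2.6]
grip_width: 0.0491
```

```bash
python3 -m crank '[0,0,0,0.005,0.01,0,0, 0,0,0,0.01,0.02,0,0, 0,0,0,0.02,0.03,0,0, 0,0,0,0.02,0.03,0,0, 0,0,0,0.02,0.03,0,0, 0,0,0,0.02,0.03,0,0, 0,0,0,0.02,0.03,0,0, 0,0,0,0.02,0.03,0,0, 0,0,0,0.02,0.03,0,0, 0,0,0,0.02,0.03,0,0, 0,0,0,0.01,0.03,0,0, 0,0,0,0.01,0.02,0,0, 0,0,0,0.005,0.02,0,0, 0,0,0,0.005,0.01,0,0, 0,0,0,0,0.01,0,0, 0,0,0,0,0,0,0, 0,0,0,0,0,0,0]'
python3 - <<'E'
from h import *
im=get_image("scene"); save(im,"g.png",(300,140,460,270),5); p=observe()["position"]; print(p, ((proj(im,[p+[0,0,-.04],p+[0,0,.026]])-[300,140])*5).round())
E
```

```text
time_s: 6.5
position: [0.6599, 0.2009, 0.16]
tool_rot: [[0.99, -0.143, -0.001], [-0.143, -0.99, -0.0], [-0.001, 0.0, -1.0]]
ft_force: [0.5, 0.2, -1.8]
grip_width: 0.0492
[0.65996201 0.20060584 0.16024639] [[508. 433.]
 [525. 361.]]
```

View pics/g.png

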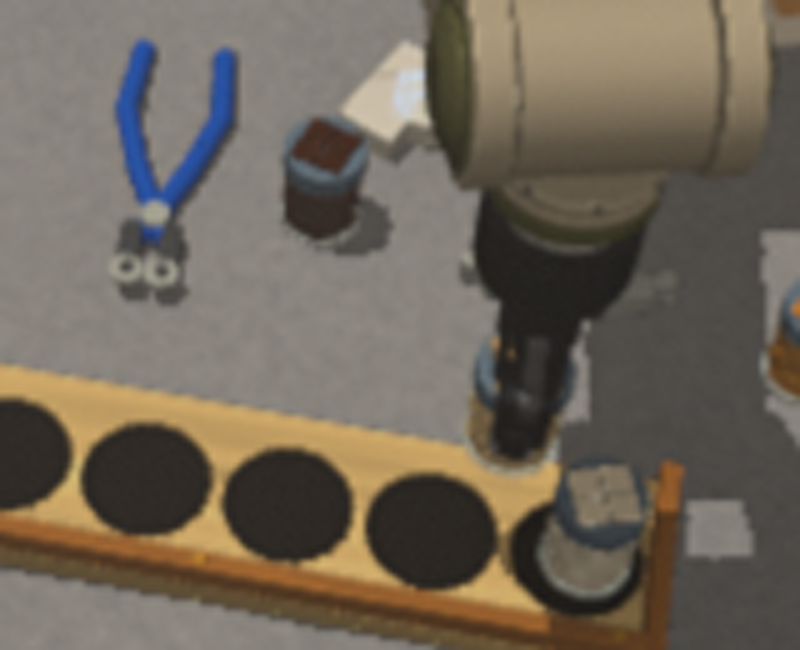

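The jar hangs straight, with its base at about (513,430) against a projected (508,433). I overshot y by 30 mm, so I'll correct that and lower.

```bash
python3 -m crank '[0,0,0,0.001,-0.01,0,0, 0,0,0,0,-0.015,0,0, 0,0,0,0,-0.006,0,0, 0,0,0,0,0,-0.015,0, 0,0,0,0,0,-0.025,0, 0,0,0,0,0,-0.025,0, 0,0,0,0,0,-0.015,0, 0,0,0,0,0,-0.01,0, 0,0,0,0,0,-0.004,0, 0,0,0,0,0,0,0, 0,0,0,0,0,0,0]'
```

```text
time_s: 7.65
position: [0.6616, 0.1702, 0.0673]
tool_rot: [[0.99, -0.143, 0.002], [-0.143, -0.99, 0.0], [0.002, -0.0, -1.0]]
ft_force: [0.5, -0.5, -2.2]
grip_width: 0.0495
```

```bash
python3 -m crank '[0,0,0,0,0,-0.002,0, 0,0,0,0,0,-0.001,0, 0,0,0,0,0,0,0, 0,0,0,0,0,0,0]'
```

```text
time_s: 8.05
position: [0.6611, 0.1704, 0.0634]
tool_rot: [[0.99, -0.142, 0.0], [-0.142, -0.99, 0.0], [0.0, -0.0, -1.0]]
ft_force: [1.2, 0.4, -1.9]
grip_width: 0.0494
```

```bash
python3 -m crank '[0,0,0,0,0,-0.001,0, 0,0,0,0,0,0,0, 0,0,0,0,0,0,0]';python3 -m crank '[0,0,0,0,0,-0.001,0, 0,0,0,0,0,0,0, 0,0,0,0,0,0,0]'
```

```text
time_s: 8.35
position: [0.6611, 0.1703, 0.0623]
tool_rot: [[0.99, -0.142, -0.0], [-0.142, -0.99, 0.0], [-0.0, -0.0, -1.0]]
ft_force: [-0.1, -0.9, -1.9]
grip_width: 0.049
time_s: 8.65
position: [0.6612, 0.1703, 0.0618]
tool_rot: [[0.99, -0.142, 0.001], [-0.142, -0.99, 0.0], [0.001, -0.0, -1.0]]
ft_force: [-1.5, -0.6, 3.4]
grip_width: 0.0492
```

Contact at z 0.0618, as predicted. Releasing and rising.

```bash
python3 -m crank '[0,0,0,0,0,0,65, 0,0,0,0,0,0,70, 0,0,0,0,0,0,80, 0,0,0,0,0,0,90, 0,0,0,0,0,0,90, 0,0,0,0,0,0,90, 0,0,0,0,0,0.01,90, 0,0,0,0,0,0.02,90, 0,0,0,0,0,0.03,100, 0,0,0,0,0,0.03,100, 0,0,0,0,0,0.02,100, 0,0,0,0,0,0,100]'
```

```text
time_s: 9.85
position: [0.6622, 0.1705, 0.1755]
tool_rot: [[0.99, -0.142, 0.007], [-0.142, -0.99, 0.001], [0.007, -0.002, -1.0]]
ft_force: [0.0, -0.4, 0.7]
grip_width: 0.0858
```

```bash
python3 -m crank '[0,0,0,-0.006,0.01,0,100, 0,0,0,-0.012,0.02,0,100, 0,0,0,-0.018,0.03,0,100, 0,0,0,-0.018,0.03,0,100, 0,0,0,-0.018,0.03,0,100, 0,0,0,-0.018,0.03,0,100, 0,0,0,-0.018,0.03,0,100, 0,0,0,-0.012,0.02,0,100, 0,0,0,-0.006,0.01,0,100, 0,0,0,-0.006,0.01,0,100, 0,0,0,0,0,0,100, 0,0,0,0,0,0,100]'
python3 - <<'E'
from h import *
im=get_image("scene"); save(im,"i.png",(360,150,500,270),5)
E
```

```text
time_s: 11.05
position: [0.5295, 0.3897, 0.1711]
tool_rot: [[0.99, -0.143, -0.0], [-0.143, -0.99, -0.0], [-0.0, 0.0, -1.0]]
ft_force: [-0.1, 0.7, 0.7]
grip_width: 0.0856
```

View pics/i.png

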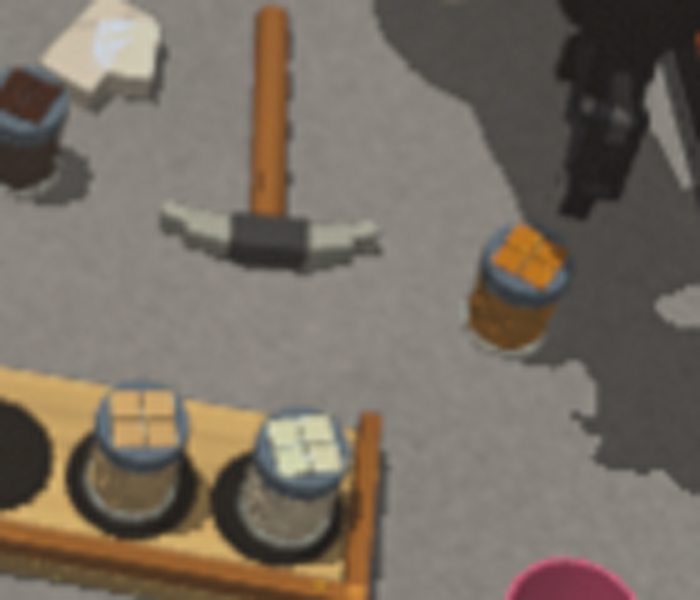

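Sand stands centred on pad 1 (140,470), and ochre is at (526,259) as measured. Descending and gripping.

```bash
python3 -m crank '[0,0,0,0,0,-0.02,100, 0,0,0,0,0,-0.03,100, 0,0,0,0,0,-0.03,100, 0,0,0,0,0,-0.025,100, 0,0,0,0,0,-0.015,100, 0,0,0,0,0,-0.01,100, 0,0,0,0,0,0,100, 0,0,0,0,0,0,0, 0,0,0,0,0,0,0, 0,0,0,0,0,0,0, 0,0,0,0,0,0,0, 0,0,0,0,0,0,0, 0,0,0,0,0,0,0, 0,0,0,0,0,0,0]';python3 -m crank '[0,0,0,0,0,0,0, 0,0,0,0,0,0.01,0, 0,0,0,0,0,0.02,0, 0,0,0,0,0,0.03,0, 0,0,0,0,0,0.03,0, 0,0,0,0,0,0.02,0, 0,0,0,0,0,0.01,0, 0,0,0,0,0,0,0]'
```

```text
time_s: 12.5
position: [0.5295, 0.3906, 0.0426]
tool_rot: [[0.99, -0.142, 0.002], [-0.142, -0.99, 0.001], [0.002, -0.001, -1.0]]
ft_force: [-1.8, -0.6, 6.0]
grip_width: 0.0486
time_s: 13.3
position: [0.5293, 0.3905, 0.1625]
tool_rot: [[0.99, -0.142, 0.002], [-0.142, -0.99, 0.001], [0.002, -0.001, -1.0]]
ft_force: [-0.3, 0.3, -3.1]
grip_width: 0.049
```

```bash
python3 -m crank '[0,0,0,0.01,-0.01,0,0, 0,0,0,0.01,-0.02,0,0, 0,0,0,0.01,-0.03,0,0, 0,0,0,0.01,-0.03,0,0, 0,0,0,0.01,-0.03,0,0, 0,0,0,0.01,-0.03,0,0, 0,0,0,0.01,-0.03,0,0, 0,0,0,0.01,-0.03,0,0, 0,0,0,0.01,-0.03,0,0, 0,0,0,0.01,-0.03,0,0, 0,0,0,0.01,-0.02,0,0, 0,0,0,0.01,-0.01,0,0, 0,0,0,0,0,0,0, 0,0,0,0,0,0,0]'
```

```text
time_s: 14.7
position: [0.6488, 0.0908, 0.1605]
tool_rot: [[0.99, -0.142, -0.002], [-0.142, -0.99, 0.0], [-0.002, -0.0, -1.0]]
ft_force: [0.7, -1.1, -2.1]
grip_width: 0.0494
```

```bash
python3 -m crank '[0,0,0,0,0.001,-0.015,0, 0,0,0,0,0,-0.025,0, 0,0,0,0,0,-0.025,0, 0,0,0,0,0,-0.015,0, 0,0,0,0,0,-0.01,0, 0,0,0,0,0,-0.004,0, 0,0,0,0,0,-0.001,0, 0,0,0,0,0,0,0]'; python3 -m crank '[0,0,0,0,0,-0.001,0, 0,0,0,0,0,0,0, 0,0,0,0,0,0,0]'; python3 -m crank '[0,0,0,0,0,-0.001,0, 0,0,0,0,0,0,0, 0,0,0,0,0,0,0]'
```

```text
time_s: 15.5
position: [0.6494, 0.0916, 0.0671]
tool_rot: [[0.99, -0.142, 0.001], [-0.142, -0.99, -0.0], [0.001, -0.0, -1.0]]
ft_force: [-0.8, 0.0, -2.1]
grip_width: 0.0492
time_s: 15.8
position: [0.6492, 0.0913, 0.0657]
tool_rot: [[0.99, -0.143, 0.0], [-0.143, -0.99, -0.0], [0.0, -0.0, -1.0]]
ft_force: [-0.7, 0.2, -2.1]
grip_width: 0.0493
time_s: 16.1
position: [0.6491, 0.0913, 0.0643]
tool_rot: [[0.99, -0.143, -0.0], [-0.143, -0.99, -0.0], [-0.0, 0.0, -1.0]]
ft_force: [0.2, 0.5, -1.5]
grip_width: 0.0492
```

```bash
python3 -m crank '[0,0,0,0,0,-0.001,0, 0,0,0,0,0,0,0, 0,0,0,0,0,0,0]'; python3 -m crank '[0,0,0,0,0,-0.001,0, 0,0,0,0,0,0,0, 0,0,0,0,0,0,0]'
```

```text
time_s: 16.4
position: [0.6492, 0.0913, 0.0636]
tool_rot: [[0.99, -0.142, 0.0], [-0.142, -0.99, -0.0], [0.0, -0.0, -1.0]]
ft_force: [-1.1, 0.4, 1.3]
grip_width: 0.0491
time_s: 16.7
position: [0.6492, 0.0913, 0.0636]
tool_rot: [[0.99, -0.142, 0.001], [-0.142, -0.99, -0.0], [0.001, 0.0, -1.0]]
ft_force: [-5.1, -0.3, 9.0]
grip_width: 0.0489
```

Contact made. Releasing, rising and moving to brown.

```bash
python3 -m crank '[0,0,0,0,0,0,65, 0,0,0,0,0,0,70, 0,0,0,0,0,0,80, 0,0,0,0,0,0,90, 0,0,0,0,0,0,90, 0,0,0,0,0,0,90, 0,0,0,0,0,0.01,90, 0,0,0,0,0,0.02,90, 0,0,0,0,0,0.03,100, 0,0,0,0,0,0.03,100, 0,0,0,0,0,0.02,100, 0,0,0,0,0,0,100]'; python3 -m crank '[0,0,0,-0.004,-0.015,0,100, 0,0,0,-0.01,-0.03,0,100, 0,0,0,-0.01,-0.04,0,100, 0,0,0,-0.01,-0.04,0,100, 0,0,0,-0.01,-0.04,0,100, 0,0,0,-0.01,-0.04,0,100, 0,0,0,-0.01,-0.04,0,100, 0,0,0,-0.01,-0.04,0,100, 0,0,0,-0.01,-0.04,0,100, 0,0,0,-0.01,-0.04,0,100, 0,0,0,-0.01,-0.04,0,100, 0,0,0,-0.01,-0.03,0,100, 0,0,0,-0.005,-0.02,0,100, 0,0,0,-0.005,-0.01,0,100, 0,0,0,0,0,0,100, 0,0,0,0,0,0,100]'
python3 - <<'E'
from h import *
im=get_image("scene"); save(im,"j.png",(160,150,460,290),2.6)
E
```

```text
time_s: 17.9
position: [0.6502, 0.0914, 0.1764]
tool_rot: [[0.99, -0.142, 0.007], [-0.142, -0.99, -0.0], [0.007, -0.001, -1.0]]
ft_force: [-1.0, 0.2, 0.1]
grip_width: 0.0849
time_s: 19.5
position: [0.5253, -0.3726, 0.1721]
tool_rot: [[0.99, -0.142, -0.0], [-0.142, -0.99, 0.001], [-0.0, -0.001, -1.0]]
ft_force: [0.0, 0.2, 0.2]
grip_width: 0.0856
```

View pics/j.png

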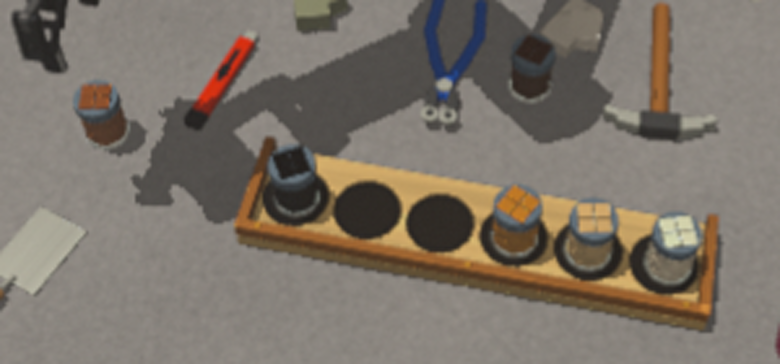

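Ochre stands well on pad 2 (515,225), sand on pad 1, and brown is untouched at (97,98). Descending on brown.

```bash
python3 -m crank '[0,0,0,0,-0.001,-0.02,100, 0,0,0,0,0,-0.03,100, 0,0,0,0,0,-0.03,100, 0,0,0,0,0,-0.025,100, 0,0,0,0,0,-0.015,100, 0,0,0,0,0,-0.011,100, 0,0,0,0,0,0,100, 0,0,0,0,0,0,0, 0,0,0,0,0,0,0, 0,0,0,0,0,0,0, 0,0,0,0,0,0,0, 0,0,0,0,0,0,0, 0,0,0,0,0,0,0, 0,0,0,0,0,0,0]';python3 -m crank '[0,0,0,0,0,0,0, 0,0,0,0,0,0.01,0, 0,0,0,0,0,0.02,0, 0,0,0,0,0,0.03,0, 0,0,0,0,0,0.03,0, 0,0,0,0,0,0.02,0, 0,0,0,0,0,0.01,0, 0,0,0,0,0,0,0]'
```

```text
time_s: 20.95
position: [0.5255, -0.375, 0.0426]
tool_rot: [[0.99, -0.142, 0.002], [-0.142, -0.99, -0.001], [0.002, 0.001, -1.0]]
ft_force: [-0.2, 0.3, 6.6]
grip_width: 0.0492
time_s: 21.75
position: [0.5253, -0.3749, 0.1626]
tool_rot: [[0.99, -0.143, 0.002], [-0.143, -0.99, -0.002], [0.002, 0.001, -1.0]]
ft_force: [0.3, 0.5, -1.1]
grip_width: 0.0492
```

```bash
python3 -m crank '[0,0,0,0.002,0.01,0,0, 0,0,0,0.01,0.02,0,0, 0,0,0,0.01,0.03,0,0, 0,0,0,0.01,0.04,0,0, 0,0,0,0.01,0.04,0,0, 0,0,0,0.01,0.04,0,0, 0,0,0,0.01,0.04,0,0, 0,0,0,0.01,0.04,0,0, 0,0,0,0.01,0.04,0,0, 0,0,0,0.01,0.04,0,0, 0,0,0,0.01,0.03,0,0, 0,0,0,0.005,0.01,0,0, 0,0,0,0.005,0.008,0,0, 0,0,0,0,0,0,0, 0,0,0,0,0,0,0]'
```

```text
time_s: 23.25
position: [0.6369, 0.0123, 0.1609]
tool_rot: [[0.99, -0.144, -0.001], [-0.144, -0.99, -0.0], [-0.001, 0.0, -1.0]]
ft_force: [0.5, -0.2, -2.0]
grip_width: 0.0488
```

```bash
python3 -m crank '[0,0,0,0,0.001,-0.015,0, 0,0,0,0,0,-0.025,0, 0,0,0,0,0,-0.025,0, 0,0,0,0,0,-0.015,0, 0,0,0,0,0,-0.01,0, 0,0,0,0,0,-0.004,0, 0,0,0,0,0,-0.002,0, 0,0,0,0,0,0,0]'; python3 -m crank '[0,0,0,0,0,-0.001,0, 0,0,0,0,0,0,0, 0,0,0,0,0,0,0]'; python3 -m crank '[0,0,0,0,0,-0.001,0, 0,0,0,0,0,0,0, 0,0,0,0,0,0,0]'
```

```text
time_s: 24.05
position: [0.6373, 0.014, 0.0659]
tool_rot: [[0.99, -0.143, 0.001], [-0.143, -0.99, -0.0], [0.001, 0.0, -1.0]]
ft_force: [0.7, 0.1, -1.3]
grip_width: 0.0491
time_s: 24.35
position: [0.6372, 0.0143, 0.0647]
tool_rot: [[0.99, -0.142, 0.001], [-0.142, -0.99, -0.0], [0.001, 0.0, -1.0]]
ft_force: [0.3, -0.4, -1.2]
grip_width: 0.0492
time_s: 24.65
position: [0.6373, 0.0144, 0.0636]
tool_rot: [[0.99, -0.142, 0.001], [-0.142, -0.99, -0.0], [0.001, -0.0, -1.0]]
ft_force: [-0.0, -0.3, 2.1]
grip_width: 0.0492
```

```bash
python3 -m crank '[0,0,0,0,0,-0.001,0, 0,0,0,0,0,0,0, 0,0,0,0,0,0,65, 0,0,0,0,0,0,70, 0,0,0,0,0,0,80, 0,0,0,0,0,0,90, 0,0,0,0,0,0,90, 0,0,0,0,0,0,90, 0,0,0,0,0,0.01,90, 0,0,0,0,0,0.02,90, 0,0,0,0,0,0.03,100, 0,0,0,0,0,0.03,100, 0,0,0,0,0,0.02,100, 0,0,0,0,0,0,100]'; python3 -m crank '[0,0,0,-0.01,0.005,0,100, 0,0,0,-0.025,0.01,0,100, 0,0,0,-0.03,0.015,0,100, 0,0,0,-0.03,0.015,0,100, 0,0,0,-0.03,0.015,0,100, 0,0,0,-0.03,0.015,0,100, 0,0,0,-0.025,0.01,0,100, 0,0,0,-0.015,0.005,0,100, 0,0,0,-0.01,0.002,0,100, 0,0,0,0,0,0,100, 0,0,0,0,0,0,100]'
```

```text
time_s: 26.05
position: [0.6382, 0.0142, 0.1762]
tool_rot: [[0.99, -0.142, 0.007], [-0.142, -0.99, -0.001], [0.007, 0.0, -1.0]]
ft_force: [0.6, 0.3, -0.7]
grip_width: 0.0856
time_s: 27.15
position: [0.4327, 0.1061, 0.1723]
tool_rot: [[0.99, -0.143, 0.0], [-0.143, -0.99, -0.0], [0.0, 0.0, -1.0]]
ft_force: [-0.7, 0.3, 0.6]
grip_width: 0.0855
```

```bash
python3 -m crank '[0,0,0,0,0,-0.02,100, 0,0,0,0,0,-0.03,100, 0,0,0,0,0,-0.03,100, 0,0,0,0,0,-0.025,100, 0,0,0,0,0,-0.015,100, 0,0,0,0,0,-0.011,100, 0,0,0,0,0,0,100, 0,0,0,0,0,0,0, 0,0,0,0,0,0,0, 0,0,0,0,0,0,0, 0,0,0,0,0,0,0, 0,0,0,0,0,0,0, 0,0,0,0,0,0,0, 0,0,0,0,0,0,0]';python3 -m crank '[0,0,0,0,0,0,0, 0,0,0,0,0,0.01,0, 0,0,0,0,0,0.02,0, 0,0,0,0,0,0.03,0, 0,0,0,0,0,0.03,0, 0,0,0,0,0,0.02,0, 0,0,0,0,0,0.01,0, 0,0,0,0,0,0,0]'
```

```text
time_s: 28.55
position: [0.4324, 0.1063, 0.042]
tool_rot: [[0.99, -0.142, 0.001], [-0.142, -0.99, -0.0], [0.001, -0.0, -1.0]]
ft_force: [-1.1, -1.1, 6.3]
grip_width: 0.0493
time_s: 29.35
position: [0.4324, 0.1064, 0.1624]
tool_rot: [[0.99, -0.142, 0.002], [-0.142, -0.99, -0.0], [0.002, -0.0, -1.0]]
ft_force: [-0.4, -0.4, -1.8]
grip_width: 0.049
```

```bash
python3 -m crank '[0,0,0,0.01,-0.01,0,0, 0,0,0,0.02,-0.02,0,0, 0,0,0,0.025,-0.022,0,0, 0,0,0,0.025,-0.022,0,0, 0,0,0,0.025,-0.022,0,0, 0,0,0,0.025,-0.022,0,0, 0,0,0,0.025,-0.022,0,0, 0,0,0,0.02,-0.02,0,0, 0,0,0,0.01,-0.01,0,0, 0,0,0,0.008,-0.003,0,0, 0,0,0,0,0,0,0, 0,0,0,0,0,0,0]'
```

```text
time_s: 30.55
position: [0.6247, -0.0663, 0.1606]
tool_rot: [[0.99, -0.142, -0.002], [-0.142, -0.99, 0.001], [-0.002, -0.0, -1.0]]
ft_force: [0.6, -0.6, -2.0]
grip_width: 0.0493
```

```bash
python3 -m crank '[0,0,0,0,0,-0.015,0, 0,0,0,0,0,-0.025,0, 0,0,0,0,0,-0.025,0, 0,0,0,0,0,-0.015,0, 0,0,0,0,0,-0.01,0, 0,0,0,0,0,-0.004,0, 0,0,0,0,0,-0.002,0, 0,0,0,0,0,0,0]'; python3 -m crank '[0,0,0,0,0,-0.001,0, 0,0,0,0,0,0,0, 0,0,0,0,0,0,0]'; python3 -m crank '[0,0,0,0,0,-0.001,0, 0,0,0,0,0,0,0, 0,0,0,0,0,0,0]'; python3 -m crank '[0,0,0,0,0,-0.001,0, 0,0,0,0,0,0,0, 0,0,0,0,0,0,0]'
```

```text
time_s: 31.35
position: [0.6253, -0.0666, 0.0659]
tool_rot: [[0.99, -0.142, 0.001], [-0.142, -0.99, -0.0], [0.001, 0.0, -1.0]]
ft_force: [0.7, 0.2, -2.5]
grip_width: 0.0494
time_s: 31.65
position: [0.6252, -0.0667, 0.0646]
tool_rot: [[0.99, -0.143, 0.0], [-0.143, -0.99, -0.0], [0.001, 0.0, -1.0]]
ft_force: [0.4, 0.1, -2.1]
grip_width: 0.0495
time_s: 31.95
position: [0.6251, -0.0667, 0.0633]
tool_rot: [[0.99, -0.143, -0.0], [-0.143, -0.99, 0.0], [-0.0, -0.0, -1.0]]
ft_force: [-0.6, 0.9, -1.7]
grip_width: 0.0493
time_s: 32.25
position: [0.6251, -0.0667, 0.0631]
tool_rot: [[0.99, -0.142, 0.001], [-0.142, -0.99, -0.0], [0.001, 0.0, -1.0]]
ft_force: [-2.8, 0.5, 5.6]
grip_width: 0.0493
```

Contact. Releasing and retreating so both cameras have a clear view.

```bash
python3 -m crank '[0,0,0,0,0,0,65, 0,0,0,0,0,0,70, 0,0,0,0,0,0,80, 0,0,0,0,0,0,90, 0,0,0,0,0,0,90, 0,0,0,0,0,0,90, 0,0,0,0,0,0.01,90, 0,0,0,0,0,0.02,90, 0,0,0,0,0,0.03,100, 0,0,0,0,0,0.03,100, 0,0,0,0,0,0.02,100, 0,0,0,0,0,0,100]'; python3 -m crank '[0,0,0,-0.01,-0.01,0.01,100, 0,0,0,-0.02,-0.025,0.01,100, 0,0,0,-0.02,-0.035,0.01,100, 0,0,0,-0.02,-0.035,0.01,100, 0,0,0,-0.02,-0.035,0.01,100, 0,0,0,-0.02,-0.035,0,100, 0,0,0,-0.02,-0.035,0,100, 0,0,0,-0.02,-0.035,0,100, 0,0,0,-0.02,-0.035,0,100, 0,0,0,-0.02,-0.025,0,100, 0,0,0,-0.01,-0.01,0,100, 0,0,0,0,0,0,100, 0,0,0,0,0,0,100]'
python3 - <<'E'
from h import *
T=get_image("top");S=get_image("scene")
a=cv2.resize(T["frame"][100:250,180:480,::-1],None,fx=2,fy=2);b=cv2.resize(S["frame"][170:290,230:470,::-1],(600,300))
cv2.imwrite("pics/k.png",cv2.vconcat([a,b]))
E
```

```text
time_s: 33.45
position: [0.6262, -0.0669, 0.1762]
tool_rot: [[0.99, -0.142, 0.006], [-0.142, -0.99, -0.002], [0.007, 0.001, -1.0]]
ft_force: [-0.5, -0.7, -0.3]
grip_width: 0.0853
time_s: 34.75
position: [0.4252, -0.3809, 0.2222]
tool_rot: [[0.99, -0.142, -0.0], [-0.142, -0.99, 0.001], [-0.0, -0.001, -1.0]]
ft_force: [-0.2, 0.4, 0.3]
grip_width: 0.0852
```

View pics/k.png

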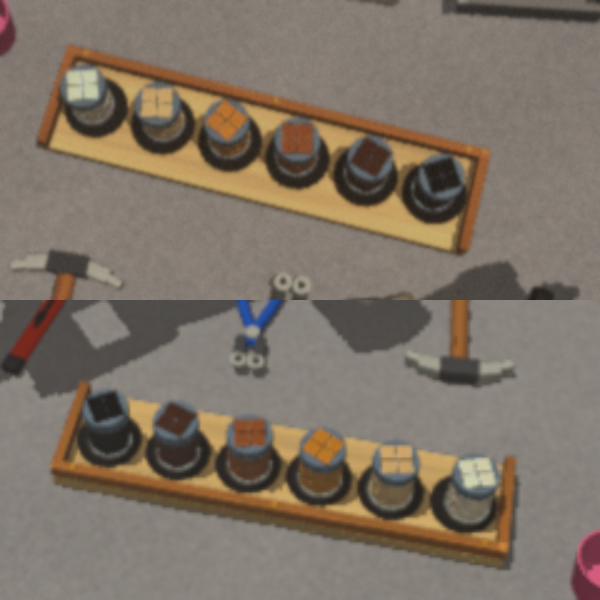

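Both views show the row ivory, sand, ochre, brown, umber, black, all upright with black pad showing around each base. One numeric check of the lid centres, then I hand in.

Run:
```python
from h import *
T=get_image("top");S=get_image("scene")
P=np.array([[.6606,.1709],[.6488,.0920],[.6370,.0132],[.6253,-.0662]])
t=np.array([[157,102],[227,119],[298,137],[372,157],[82,84],[440,176]])/2+[180,100]-.25
s=np.array([[397,160],[324,146],[251,132],[176,119],[478,173],[106,107]])/2.5+[230,170]-.3
for im,c in((T,t),(S,s)):
    q=ray(im,c,.089)[:,:2]; print(((q[:4]-P)*1000).round(1).tolist(), q[4:].round(4).tolist())
close_job()
```

```text
[[2.3, -0.8], [3.2, 0.3], [3.2, 0.7], [1.3, -1.0]] [[0.6745, 0.2541], [0.6136, -0.1412]]
[[3.5, -0.4], [2.5, 1.9], [1.4, 2.8], [1.4, 1.1]] [[0.675, 0.2545], [0.6157, -0.142]]
the job is handed in; nothing more can be done
```

The row is made up and handed in at about 35 s of the 99 s. From the ivory (+y) end it runs ivory, sand (pad 1), ochre (pad 2), brown (pad 3), umber (pad 4), black. Each jar was lowered in 1 mm steps until the wrist force showed contact, then released.

**Last checks:** both cameras show all six jars upright and in order. The lid centres of the four placed jars measured within about 4 mm of their pad centres, against a 12 mm margin. The end jars measured within 1–4 mm of their first readings, which is about what I can read from the pictures, and nothing touched them. The gripper was clear of everything when I handed in.

**Slips and disagreements:** I overshot y by 30 mm in the air while carrying sand and corrected it before lowering. The placed lids all read 1–3 mm toward +x in both views. That is close to the 2 mm calibration error.

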